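# Lay a mounting plate on its pile

### The job

Two bare metal mounting plates lie loose on the bench, a long one and a short one, and each kind has its pile in a low grey nest. Take the loose long plate and lay it flat on top of the pile of long plates, lined up squarely with the pile: lower it until you feel it rest on the pile, and only then let go. Do not press it down hard, and leave the loose short plate alone.

Things in the scene. Friction and masses are not known exactly. Their poses are not given: they have to be found in the camera images.
- long_plate: the loose long plate: bare aluminium, 50 x 130 x 10 mm (x, y, z), 0.17 kg or so, four small holes; lies flat on the bench. Origin at the centre of its underside; y along its length, z up. Grip it across its 50 mm width, at the middle of its length.
- long_nest: the fixed low grey nest with the pile of long plates: outer size 72 x 152 mm, rim 16 mm high. Origin at the centre of its underside, on the bench; y along its length (and that of the piled plates), z up. In it, centred within 2 mm and parallel to it, stands a firm pile of plates like the loose long one (each 50 x 130 x 10 mm). How high the pile is differs each time: its flat top lies somewhere from 30 to 66 mm above the bench; this is not told. The pile does not give way.
- short_plate: the loose short plate, a bystander: bare aluminium, 50 x 80 x 10 mm, two small holes, lying flat on the bench. Origin at the centre of its underside; y along its length, z up.
- short_nest: the fixed low grey nest with the pile of short plates (50 x 80 x 10 mm each), not to be used: outer size 72 x 102 mm, rim 16 mm high, pile top 30 to 66 mm above the bench. Origin at the centre of its underside; y along its length, z up.

How it is judged (in metres and radians):
On the way:
1. the long plate rests on the pile of long plates while the fingers still hold it (contact force between long_plate and long_nest above 0.3 N and contact force between the fingers and long_plate above 0.5 N and z of long_plate in the frame of long_nest above 0.025 m and horizontal distance between long_plate and long_nest below 0.03 m), for 0.1 s.
At the end, for the whole second after the job is handed in: the long plate lies at rest and released on the pile of long plates, flat (within 5 degrees), centred on the pile's nest within 15 mm and parallel to it within 10 degrees, either end first (horizontal distance between long_plate and long_nest below 0.015 m and z of long_plate in the frame of long_nest above 0.025 m and angle between the y axis of long_plate and the y axis of long_nest, either way round below 0.18 rad and angle between long_plate's own z axis and vertical below 0.09 rad and contact force between long_plate and long_nest above 0.3 N and linear speed of long_plate below 0.02 m/s); the robot touches nothing.
It fails at once if the long plate is pressed on the pile with more than 60 N (contact force between long_plate and long_nest above 60 N).
It fails at once if the loose short plate is moved by more than 20 mm (distance of short_plate from where it was at the start of the episode above 0.02 m).
It also fails if it takes over 42 s, if anything falls off the work surface, if the arm or the gripper's body presses on something with over 40 N, if the wrist force passes 120 N, or if a joint passes its speed limit or range.

### The arm

A 6-joint arm with a two-finger parallel gripper is mounted at the origin on a cart in front of the work surface, level with it; the furniture and walls round the work are solid. World frame = base frame: x ahead of the robot, y to its left, z up, the work surface at z = 0. Lengths are in mm, angles in rad, forces in N, time in s.
With the tool pointing down it reaches from about 350 to 975 mm from the base axis. Payload 7.1 kg.
Tool frame: the origin (TCP) lies between the finger pads; the fingertips stand 14 mm ahead of it and the grasp point (between the pads) lies 5 mm behind it; z points along the fingers, y is the direction in which the jaws open and shut (so a half turn about z gives the same grasp; the last joint's range is limited). The gripper opens to 88 mm and grips with 3 to 60 N. Pads are 20 mm wide; open, the fingers measure 115 mm over their backs; the gripper's body (75 mm by 178 mm) begins 61 mm behind the grasp point.
Start: joints at [1.234, 0.423, 1.63, -0, 1.089, -0.019], TCP at [195.266, 593.697, 236.675] pointing down, gripper open.
Joint ranges: [-3, 3], [-0.9, 2.11], [0.09, 2.58], [-1.31, 4.45], [0.11, 2.69], [-2.54, 2.54]. Speed limits (rad/s): [2.39, 2.39, 3.01, 3.14, 3.14, 3.14].

### API

Orientations are given as a rotation vector (axis times angle).
In Python, from workcell import get_obs, get_image, calibration, close_job, regions_of, place_of gives the robot as it stands.
- The arm moves only by the tool move_arm, never from a script. Its argument "deltas" is a list of rows, each a list of 5 numbers: the closure in counts, from 0 (fully open) to 255 (shut), then the shift along the tool's x, y, z in m, then the turn about the tool's z in rad. In form: [[grip, x, y, z, roll], ...]. A call has 1 to 5 rows; each row is the pose to reach, as a shift and turn from the pose commanded when the call began, along the tool's axes at that moment; what a row does not reach only later rows make up. A row lasts 1/12 s, in which the tool goes at most 41.7 mm and 7.16 degrees, less where a joint would pass 70% of its speed; a pose out of reach is approached as far as the arm can. A call with a gripper value outside its range is refused whole. The fingers move at their own pace and stop on an object; the grip force is fixed at half the most. Time passes only in rows, so rows that repeat a pose let the fingers close. It gives the time, the measured TCP pose, the force and the opening at its end, in the units of the state.
- get_obs(): the state, without advancing time (a new reading comes with each control period).
- get_image(name): name is "scene" or "top"; returns the picture (400x640x3 uint8, blue, green, red); there is no depth.
- calibration(name): a dict with "intrinsics" (3x3 intrinsics, pixels), "world_to_cam" (4x4, takes a point from world to camera coordinates). Camera axes: x right, y down, z forward; pixel columns grow to the right and rows downward; lengths in mm; the calibration is good to about 2 mm. A picture is of the moment at which its call begins. calibration takes no time and is no camera call.
- close_job(): hands the job in, once; it reports no verdict.
Trained networks look in the newest picture that a camera, given by its name, has taken for a name from the list of things; names that differ only in an ending like _2 or _b are one class to them, and where a whole thing is asked for, a point or a joint stands for the part that bears it (a point fixed in the world has none). Each returns a list of dicts, best first, with "conf" (0 to 1); they miss things now and then, are a little off and sometimes report something else, mostly with a low value. They report only what shows in the picture. A call takes as long as a camera call.
- regions_of(camera, name): "region" (400x640 bool, what is visible of it).
- place_of(camera, name): "location" ([x, y, z] in mm, in world coordinates, good to about 4 mm: a listed point, or the origin of a listed thing).
The state is a dict: "t": time; "qpos": joint angles; "qvel": joint speeds; "joint_torque": joint torques, N m; "ee_pos": TCP position; "orientation": TCP orientation; "ft_force": force on the tool from outside, world axes, zero at the start; "moment": the same for the moment, N m; "width": finger opening in mm.
Only numpy, scipy, OpenCV 4.12 (cv2) and the standard library are available. Lean on these libraries where they do the work, as an engineer would, in place of code of your own. Each camera call takes 0.05 s, during which the arm holds its last target.

## Working session

There is one attempt and no reset: what is moved stays moved. The work goes in short steps, Python scripts to look and compute and a tool call to move; the robot and the scene stay as the last step left them, time stands still between calls to the robot, and variables do not carry over. Pictures are saved under pics/ and viewed, and the job is handed in when it is done.

Besides the shell and the picture viewer there is one more tool, called after "Call:" as a command line: name --pt "numbers of a row" for each row, then --argument value for the rest. move_arm: Moves the arm, as the interface text tells. Its arguments: {"type":"object","properties":{"deltas":{"type":"array","items":{"type":"array","items":{"type":"number"}}}},"required":["deltas"]}

```bash
mkdir -p pics; ls
cat > s1.py <<'E'
from workcell import *
import cv2, numpy as np
o=get_obs(); print({k:np.round(v,3) for k,v in o.items()})
for c in ["scene","top"]:
    im=get_image(c); cv2.imwrite(f"pics/{c}0.png",im); np.save(f"{c}0.npy",im)
    cal=calibration(c); print(c,np.round(cal["intrinsics"],1).tolist(),np.round(cal["world_to_cam"],3).tolist())
    for n in ["long_plate","long_nest","short_plate","short_nest"]:
        for d in place_of(c,n)[:2]: print(c,n,np.round(d["location"],1),round(d["conf"],2))
        r=regions_of(c,n)
        for i,d in enumerate(r[:1]):
            m=d["region"].astype(np.uint8); np.save(f"{c}_{n}.npy",m)
            ys,xs=np.nonzero(m); print("  reg",round(d["conf"],2),m.sum(),xs.min(),xs.max(),ys.min(),ys.max(), cv2.minAreaRect(np.c_[xs,ys].astype(np.float32)))
E
python3 s1.py
```

```text
pics
{'t': np.float64(0.0), 'qpos': array([ 1.234,  0.424,  1.631, -0.   ,  1.089, -0.019]), 'qvel': array([-0.001,  0.001, -0.001, -0.001,  0.002,  0.   ]), 'joint_torque': array([-1.0000e-03, -5.4461e+01, -2.7368e+01,  6.4000e-02,  2.3000e-02,
       -0.0000e+00]), 'ee_pos': array([195.106, 593.22 , 235.924]), 'orientation': array([-4.970e-01, -3.102e+00,  2.000e-03]), 'ft_force': array([ 0.945, -0.626,  0.25 ]), 'moment': array([ 0.034,  0.033, -0.017]), 'width': np.float64(87.97)}
scene [[473.0, 0.0, 316.7], [0.0, 473.0, 195.9], [0.0, 0.0, 1.0]] [[0.895, -0.445, -0.02, -466.364], [-0.193, -0.345, -0.918, 128.52], [0.402, 0.826, -0.395, 997.593], [0.0, 0.0, 0.0, 1.0]]
scene long_nest [ 639.  -279.5    1.3] 0.83
  reg 0.88 2536 390 461 204 261 ((427.6029357910156, 232.66177368164062), (76.1453628540039, 41.331153869628906), 30.963756561279297)
scene short_plate [596.7  23.9   4.7] 0.7
  reg 0.57 342 322 355 188 203 ((338.5577087402344, 195.71151733398438), (12.366517066955566, 33.15278625488281), 74.74488067626953)
scene short_nest [618.3 302.1   1.1] 0.59
  reg 0.73 485 286 316 15
[... 152 characters left out ...]
9], [0.0, 0.0, 1.0]] [[0.024, -1.0, -0.019, 16.379], [-0.99, -0.021, -0.141, 545.234], [0.141, 0.023, -0.99, 1012.542], [0.0, 0.0, 0.0, 1.0]]
top long_plate [431.8 285.7   4. ] 0.62
  reg 0.98 1482 170 214 223 286 ((191.8939666748047, 254.09768676757812), (61.5546989440918, 25.07784080505371), 65.77225494384766)
top long_nest [ 637.3 -283.3    2. ] 0.84
  reg 0.6 2358 415 488 151 186 ((451.9112548828125, 168.43115234375), (33.350589752197266, 73.10820770263672), 87.20729064941406)
top short_plate [595.8  22.2   1.2] 0.91
top short_nest [614.5 301.9  -2.4] 0.92
  reg 0.93 1504 165 214 155 191 ((189.83663940429688, 173.1336669921875), (47.26426696777344, 32.537715911865234), 5.710593223571777)
```

View pics/scene0.png

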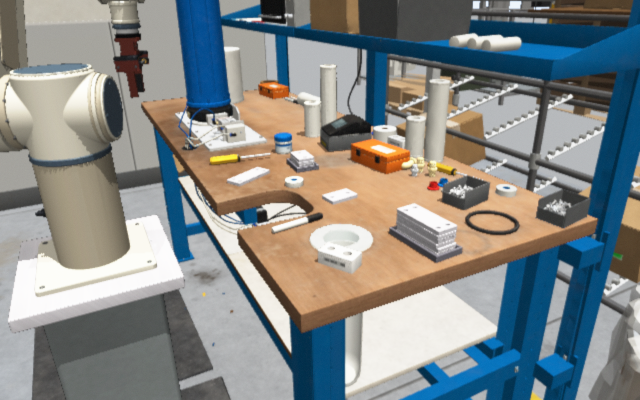

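View pics/top0.png

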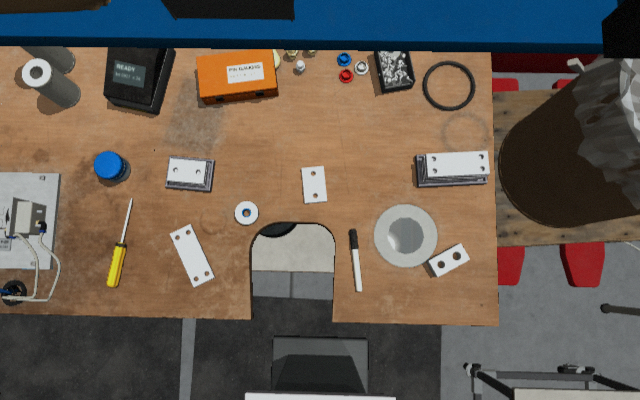

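Top view: the long plate is at about (192,255), the long nest's pile top at (456,163), the short nest at (190,173) and the short plate at (314,185). Scene view: the long pile is at (427,225) and the long plate at (248,177). Next I'll measure corners in both views.

```bash
cat > crop.py <<'E'
import cv2,numpy as np
a=np.load("top0.npy");s=np.load("scene0.npy")
def c(im,x0,y0,w,h,k,n): cv2.imwrite(n,cv2.resize(im[y0:y0+h,x0:x0+w],None,fx=k,fy=k,interpolation=cv2.INTER_CUBIC))
A=cv2.resize(a[140:200,405:505],None,fx=4,fy=4,interpolation=cv2.INTER_CUBIC)
B=cv2.resize(s[195:270,380:480],None,fx=4,fy=4,interpolation=cv2.INTER_CUBIC)
C=cv2.resize(a[215:295,155:255],None,fx=4,fy=4,interpolation=cv2.INTER_CUBIC)
D=cv2.resize(s[155:195,215:315],None,fx=4,fy=4,interpolation=cv2.INTER_CUBIC)
L=np.vstack([A,B]);R=np.vstack([C,D]);h=max(len(L),len(R))
L=np.pad(L,((0,h-len(L)),(0,0),(0,0)));R=np.pad(R,((0,h-len(R)),(0,0),(0,0)))
cv2.imwrite("pics/crops.png",np.hstack([L,R]))
E
python3 crop.py
```

```text
(no output)
```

View pics/crops.png

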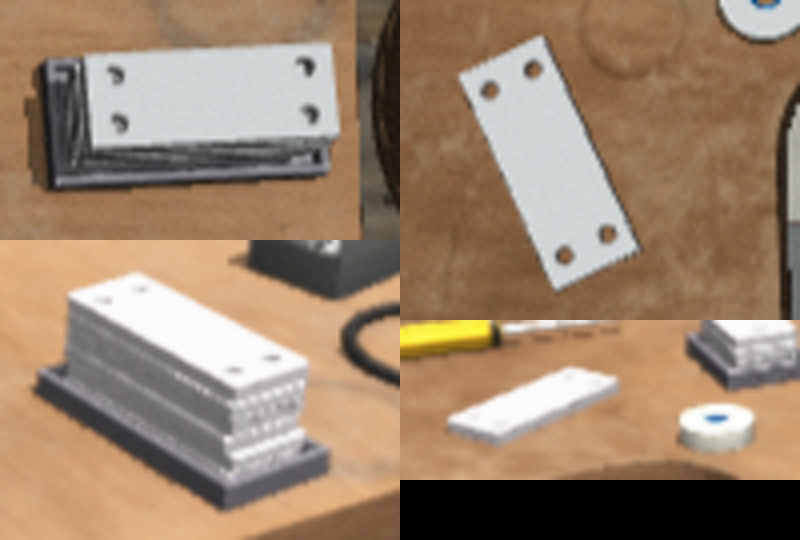

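```bash
cat > tri.py <<'E'
from workcell import calibration
import cv2,numpy as np
from scipy.optimize import least_squares
P={}
for c in("top","scene"):
    k=calibration(c);P[c]=np.array(k["intrinsics"])@np.array(k["world_to_cam"])[:3]
def proj(c,X):
    q=np.c_[X,np.ones(len(X))]@P[c].T; return q[:,:2]/q[:,2:]
def px(p,o): return np.array(p,float)/4+np.array(o)-.375
def tri(a,b):
    X=cv2.triangulatePoints(P["top"],P["scene"],a.T,b.T); return (X[:3]/X[3]).T
def plane(a,z):
    M=P["top"];out=[]
    for u,v in a:
        A=np.array([M[0,:2]-u*M[2,:2],M[1,:2]-v*M[2,:2]]);b=-np.array([M[0,2]*z+M[0,3]-u*(M[2,2]*z+M[2,3]),M[1,2]*z+M[1,3]-v*(M[2,2]*z+M[2,3])])
        out.append(np.linalg.solve(A,b))
    return np.array(out)
a=px([(86,56),(331,43),(340,134),(88,146)],(405,140)); b=px([(140,32),(308,117),(232,148),(68,55)],(380,195))
X=tri(a,b);print("pile",X.round(1).tolist(),X.mean(0).round(1))
pa=px([(60,73),(145,35),(239,250),(157,290)],(155,215))
Q=plane(pa,10);print("plate corners z10",Q.round(1).tolist())
print("in scene crop",((proj("scene",np.c_[Q,np.full(4,10)])-np.array([215,155])+.375)*4).round(0).tolist())
pb=px([(48,98),(170,47),(218,62),(97,115)],(215,155))
# model fit
def rect(p,L=130,W=50):
    x,y,z,t=p;u=np.array([np.cos(t),np.sin(t)]);n=np.array([-u[1],u[0]])
    return lambda s:np.array([[*(np.array([x,y])+i*L/2*u+j*W/2*n),z] for i,j in s])
def fit(a,b,s,p0):
    f=lambda p:np.r_[(proj("top",rect(p)(s))-a).ravel(),(proj("scene",rect(p)(s))-b).ravel()]
    r=least_squares(f,p0,loss="soft_l1");print("fit x,y,z,yaw",r.x.round(3),"res",r.fun.round(1));return r.x
# u along length ; order TL,TR,BR,BL
fit(a,b,[(-1,1),(1,1),(1,-1),(-1,-1)],[640,-283,50,-np.pi/2])
c=Q.mean(0);d=(Q[2]+Q[3]-Q[0]-Q[1]);t=np.arctan2(d[1],d[0])
print("lens",np.linalg.norm(np.diff(np.r_[Q,Q[:1]],axis=0),axis=1).round(1),c.round(1),t)
T=tri(pa,pb);print("plate tri",T.round(1).tolist())
fit(pa,pb,[(-1,-1),(-1,1),(1,1),(1,-1)],[*c,10,t])
E
python3 tri.py
```

```text
pile [[659.0, -214.5, 65.3], [667.5, -342.4, 66.6], [618.1, -346.0, 63.6], [610.6, -215.4, 62.5]] [ 638.8 -279.6   64.5]
plate corners z10 [[482.3, 337.5], [504.3, 291.8], [388.4, 233.7], [366.0, 277.1]]
in scene crop [[169.0, 49.0], [217.0, 61.0], [94.0, 114.0], [46.0, 100.0]]
fit x,y,z,yaw [ 638.845 -279.611   64.377   -1.51 ] res [-0.3 -0.9  0.1 -0.2 -0.   0.3  0.8 -0.2 -0.8  0.3 -0.2  1.2  0.2 -0.4
 -0.4 -0.4]
lens [ 50.7 129.6  48.9 131. ] [435.2 285. ] -2.66991466097385
plate tri [[444.5, 367.6, -31.8], [487.3, 293.0, 25.7], [431.7, 215.0, 48.7], [383.2, 276.6, -4.5]]
fit x,y,z,yaw [435.386 285.839   7.422  -2.649] res [ -0.2   0.7  -0.9   0.    0.6  -0.7   0.3  -0.2  29.8 -11.6  11.6   4.1
 -30.3  13.8 -12.6  -2.9]
```

```bash
sed -i 's/pb=px(.*/pb=px([(170,47),(218,62),(97,115),(48,98)],(215,155))/' tri.py
cat >> tri.py <<'E'
from workcell import get_obs
from scipy.spatial.transform import Rotation as R
o=get_obs();M=R.from_rotvec(o["orientation"]).as_matrix();print(M.round(3))
E
python3 tri.py
```

```text
pile [[659.0, -214.5, 65.3], [667.5, -342.4, 66.6], [618.1, -346.0, 63.6], [610.6, -215.4, 62.5]] [ 638.8 -279.6   64.5]
plate corners z10 [[482.3, 337.5], [504.3, 291.8], [388.4, 233.7], [366.0, 277.1]]
in scene crop [[169.0, 49.0], [217.0, 61.0], [94.0, 114.0], [46.0, 100.0]]
fit x,y,z,yaw [ 638.845 -279.611   64.377   -1.51 ] res [-0.3 -0.9  0.1 -0.2 -0.   0.3  0.8 -0.2 -0.8  0.3 -0.2  1.2  0.2 -0.4
 -0.4 -0.4]
lens [ 50.7 129.6  48.9 131. ] [435.2 285. ] -2.66991466097385
plate tri [[482.4, 336.9, 11.4], [504.6, 291.8, 9.5], [389.4, 233.7, 9.0], [366.8, 276.5, 11.8]]
fit x,y,z,yaw [435.633 284.794  10.382  -2.669] res [ 0.3  0.  -0.2 -0.3  0.3 -0.3 -0.2 -0.2 -0.1  0.4 -0.1 -0.3 -0.4 -0.4
 -0.5  0.4]
[[-0.95   0.312  0.   ]
 [ 0.312  0.95  -0.   ]
 [-0.    -0.    -1.   ]]
```

```bash
cat > plan.py <<'E'
import sys,numpy as np
from workcell import get_obs
from scipy.spatial.transform import Rotation as R
def plan(x,y,z,yawdeg,rows=5):
    o=get_obs();M=R.from_rotvec(o["orientation"]).as_matrix()
    d=M.T@(np.array([x,y,z])-o["ee_pos"]);cur=np.arctan2(M[1,1],M[0,1])
    r=-(np.radians(yawdeg)-cur); r=(r+np.pi)%(2*np.pi)-np.pi
    print("t",o["t"],"pos",o["ee_pos"].round(1),"yaw",np.degrees(cur).round(1),"tilt",M[:,2].round(3),"F",o["ft_force"].round(2),"M",o["moment"].round(2),"w",round(float(o["width"]),1),"q",o["qpos"].round(2))
    print("total delta m",(d/1000).round(4),"roll",r.round(3), "rows by dist",np.linalg.norm(d)/41.7,"by roll",abs(r)/.125)
plan(*map(float,sys.argv[1:5]))
E
python3 plan.py 435.5 284.8 130 117.1
```

```text
t 0.9 pos [195.3 593.7 236.7] yaw 71.8 tilt [ 0. -0. -1.] F [-0.78 -0.2  -0.14] M [ 0.05  0.   -0.04] w 87.5 q [ 1.23  0.42  1.63 -0.    1.09 -0.02]
total delta m [-0.3247 -0.2184  0.1067] roll -0.791 rows by dist 9.726667146172657 by roll 6.325621790879552
```

Call:
move_arm --pt "0 -0.027 -0.018 0.008 -0.07" --pt "0 -0.054 -0.036 0.016 -0.14" --pt "0 -0.082 -0.055 0.025 -0.21" --pt "0 -0.11 -0.074 0.034 -0.28" --pt "0 -0.14 -0.094 0.043 -0.35"

```text
t: 1.32
ee_pos: [299.4, 459.7, 193.5]
orientation: [-0.057, 3.141, 0.001]
ft_force: [0.3, 1.0, -0.2]
width: 87.8
```

```bash
python3 plan.py 435.5 284.8 130 117.1
```

```text
t 1.3167 pos [299.4 459.7 193.5] yaw 92.1 tilt [ 0.  0. -1.] F [ 0.26  1.01 -0.25] M [-0.02 -0.02  0.03] w 87.8 q [ 0.97  0.37  1.83  0.    0.94 -0.64]
total delta m [-0.1296 -0.1798  0.0634] roll -0.436 rows by dist 5.527586243699086 by roll 3.4917656590142734
```

Call:
move_arm --pt "0 -0.022 -0.03 0.011 -0.1" --pt "0 -0.044 -0.06 0.021 -0.2" --pt "0 -0.066 -0.092 0.032 -0.3" --pt "0 -0.09 -0.125 0.042 -0.37" --pt "0 -0.112 -0.156 0.052 -0.436"

```text
t: 1.73
ee_pos: [416.9, 306.8, 141.5]
orientation: [-0.735, 3.054, 0.0]
ft_force: [0.5, 0.6, 0.1]
width: 87.7
```

```bash
python3 plan.py 435.5 284.8 100 117.1
```

```text
t 1.7333 pos [416.9 306.8 141.5] yaw 117.1 tilt [ 0.001  0.    -1.   ] F [0.51 0.61 0.09] M [ 0.07 -0.03  0.  ] w 87.7 q [ 0.61  0.41  1.93 -0.    0.8  -1.43]
total delta m [-0.0065 -0.028   0.0415] roll -0.001 rows by dist 1.2106447503443996 by roll 0.0067785475010779805
```

Call:
move_arm --pt "0 -0.0033 -0.014 0.02 0" --pt "0 -0.0065 -0.028 0.04 0" --pt "0 -0.0065 -0.028 0.065 0" --pt "0 -0.0065 -0.028 0.09 0" --pt "0 -0.0065 -0.028 0.09 0"

```text
t: 2.15
ee_pos: [432.3, 284.5, 48.1]
orientation: [0.726, -3.05, 0.003]
ft_force: [-1.2, 0.5, -0.7]
width: 88.0
```

```bash
python3 plan.py 435.5 284.8 17 117.1
python3 - <<'E'
from workcell import *
import cv2
im=get_image("scene");cv2.imwrite("pics/s1.png",cv2.resize(im[60:220,190:350],None,fx=4,fy=4)[:600])
im=get_image("top");cv2.imwrite("pics/t1.png",cv2.resize(im[190:320,110:270],None,fx=4,fy=4))
E
```

```text
t 2.15 pos [432.3 284.5  48.1] yaw 116.8 tilt [-0.005 -0.003 -1.   ] F [-1.21  0.49 -0.74] M [ 0.05  0.05 -0.06] w 88.0 q [ 0.56  0.57  1.96  0.    0.62 -1.48]
total delta m [-0.0031 -0.0011  0.0311] roll -0.006 rows by dist 0.7505759265982233 by roll 0.04601075752595207
```

View pics/s1.png

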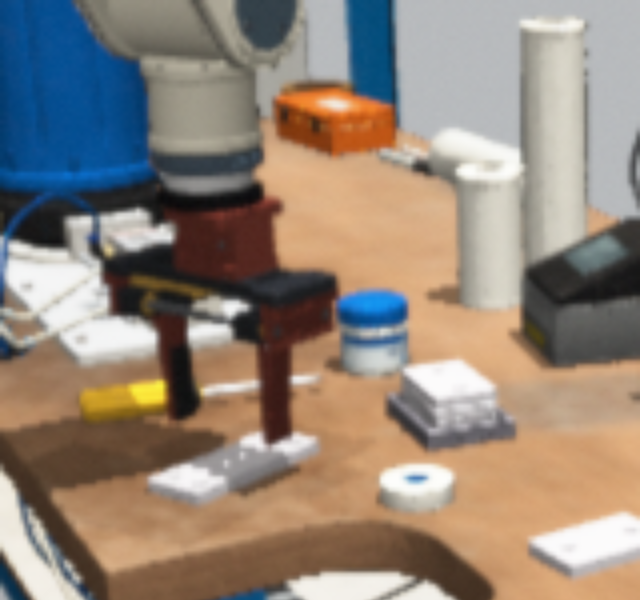

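The open fingers straddle the plate at its middle; the near finger is at crop (277,435). I'll re-read the settled pose, then descend.

```bash
python3 plan.py 435.5 284.8 17 117.1
```

```text
t 2.25 pos [433.9 286.1  51.4] yaw 116.8 tilt [-0.002 -0.001 -1.   ] F [0.05 0.28 0.2 ] M [ 0.08  0.04 -0.03] w 88.1 q [ 0.56  0.57  1.96  0.    0.62 -1.48]
total delta m [-0.0009 -0.0018  0.0344] roll -0.005 rows by dist 0.826004609434303 by roll 0.03862835177383417
```

Call:
move_arm --pt "0 -0.001 -0.002 0.012 -0.005" --pt "0 -0.001 -0.002 0.022 -0.005" --pt "0 -0.001 -0.002 0.03 -0.005" --pt "0 -0.001 -0.002 0.034 -0.005" --pt "0 -0.001 -0.002 0.034 -0.005"

```text
t: 2.67
ee_pos: [435.5, 284.8, 16.9]
orientation: [0.736, -3.053, 0.001]
ft_force: [0.3, 1.0, 0.3]
width: 88.1
```

```bash
python3 plan.py 435.5 284.8 17 117.1
```

```text
t 2.6667 pos [435.5 284.8  16.9] yaw 117.1 tilt [-0.001 -0.001 -1.   ] F [0.34 1.01 0.33] M [ 0.07  0.01 -0.03] w 88.1 q [ 0.56  0.63  1.96 -0.    0.55 -1.49]
total delta m [ 0.      0.     -0.0001] roll 0.0 rows by dist 0.0037928628066942432 by roll 0.00368780361004184
```

Call:
move_arm --pt "255 0 0 0 0" --pt "255 0 0 0 0" --pt "255 0 0 0 0" --pt "255 0 0 0 0" --pt "255 0 0 0 0"

```text
t: 3.08
ee_pos: [436.2, 285.1, 18.0]
orientation: [-0.736, 3.054, 0.0]
ft_force: [0.6, -0.7, 0.2]
width: 57.9
```

Call:
move_arm --pt "255 0 0 0 0" --pt "255 0 0 0 0" --pt "255 0 0 -0.005 0" --pt "255 0 0 -0.015 0" --pt "255 0 0 -0.03 0"

```text
t: 3.5
ee_pos: [435.2, 284.4, 47.6]
orientation: [0.736, -3.052, 0.001]
ft_force: [-0.3, 0.2, -1.2]
width: 49.9
```

```bash
python3 plan.py 435.5 284.8 160 117.1;python3 - <<'E'
from workcell import *
import cv2
im=get_image("scene");cv2.imwrite("pics/s2.png",cv2.resize(im[60:220,190:350],None,fx=4,fy=4)[:600])
E
```

```text
t 3.5 pos [435.2 284.4  47.6] yaw 117.1 tilt [-0.002 -0.001 -1.   ] F [-0.32  0.19 -1.16] M [0.04 0.01 0.  ] w 49.9 q [ 0.56  0.57  1.96 -0.    0.61 -1.49]
total delta m [-1.000e-04  2.000e-04 -1.124e-01] roll 0.0 rows by dist 2.696329162322262 by roll 0.0019463656041693866
```

View pics/s2.png

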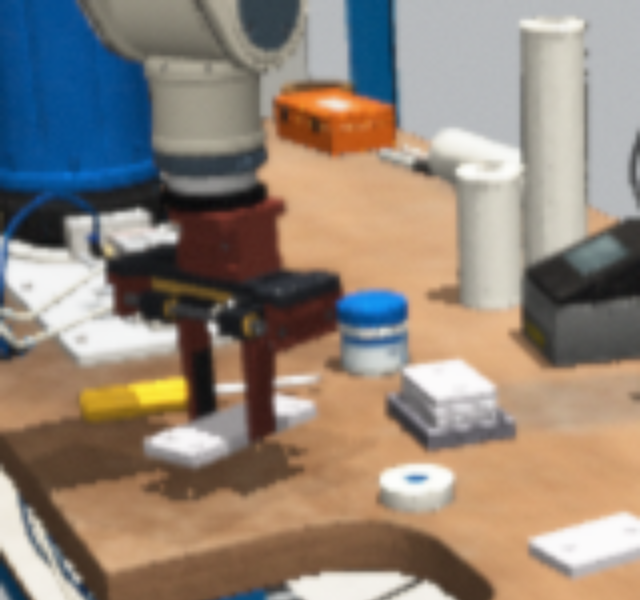

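Holding it: width 49.9, plate level and off the bench at crop (235,430). I'll check how far the shelf edge is while lifting.

Call:
move_arm --pt "255 0 0 -0.03 0" --pt "255 0 0 -0.06 0" --pt "255 0 0 -0.09 0" --pt "255 0 0 -0.112 0" --pt "255 0 0 -0.112 0"

```text
t: 3.97
ee_pos: [438.4, 286.4, 164.4]
orientation: [-0.735, 3.047, 0.004]
ft_force: [0.1, 0.4, -1.9]
width: 49.7
```

```bash
python3 - <<'E'
import sys,io,contextlib
with contextlib.redirect_stdout(io.StringIO()):
    from tri import *
for z in (200,300,400,500,600):
    q=plane(np.array([[500,50.]]),z)[0]; print(z,q.round(), proj("scene",np.array([[*q,z],[q[0],q[1]+200,z]])).round().tolist())
E
python3 plan.py 638.8 -279.6 160 3.5
```

```text
200 [ 826. -325.] [[516.0, 147.0], [450.0, 125.0]]
300 [ 777. -287.] [[491.0, 98.0], [427.0, 83.0]]
400 [ 728. -250.] [[464.0, 46.0], [403.0, 39.0]]
500 [ 680. -212.] [[436.0, -9.0], [378.0, -8.0]]
600 [ 631. -175.] [[406.0, -67.0], [351.0, -57.0]]
t 3.9667 pos [438.4 286.4 164.4] yaw 117.1 tilt [ 0.007  0.004 -1.   ] F [ 0.14  0.36 -1.88] M [ 0.07 -0.07  0.01] w 49.7 q [ 0.56  0.37  1.91  0.    0.85 -1.49]
total delta m [ 0.0796 -0.5951  0.0033] roll 1.983 rows by dist 14.399391223343299 by roll 15.86325306929799
```

Call:
move_arm --pt "255 0.0035 -0.026 0 0.09" --pt "255 0.0079 -0.059 0 0.2" --pt "255 0.0123 -0.092 0 0.31" --pt "255 0.0167 -0.125 0 0.42" --pt "255 0.0211 -0.158 0 0.53"

```text
t: 4.38
ee_pos: [489.0, 133.2, 159.0]
orientation: [-0.097, -3.139, 0.0]
ft_force: [1.4, -0.7, -1.8]
width: 49.8
```

```bash
python3 plan.py 638.8 -279.6 150 3.5
```

```text
t 4.3833 pos [489.  133.2 159. ] yaw 86.5 tilt [-0.001 -0.    -1.   ] F [ 1.42 -0.65 -1.75] M [-0.01 -0.02  0.02] w 49.8 q [ 0.24  0.36  1.95 -0.    0.83 -1.27]
total delta m [-0.175  -0.4028  0.009 ] roll 1.448 rows by dist 10.533419289235761 by roll 11.584775664342587
```

Call:
move_arm --pt "255 -0.0146 -0.0335 0 0.12" --pt "255 -0.0292 -0.067 0 0.24" --pt "255 -0.0438 -0.1007 0 0.36" --pt "255 -0.0584 -0.1343 0 0.48" --pt "255 -0.073 -0.168 0 0.6"

```text
t: 4.8
ee_pos: [552.4, -39.0, 158.8]
orientation: [-1.022, -2.97, 0.0]
ft_force: [1.4, 0.5, -2.3]
width: 49.8
```

```bash
python3 plan.py 638.8 -279.6 140 3.5
```

```text
t 4.8 pos [552.4 -39.  158.8] yaw 52.0 tilt [-0.001  0.    -1.   ] F [ 1.45  0.51 -2.3 ] M [-0.04 -0.01  0.03] w 49.8 q [-0.09  0.42  1.84  0.    0.87 -1.  ]
total delta m [-0.2162 -0.1365  0.0187] roll 0.847 rows by dist 6.148114161084726 by roll 6.775021134244803
```

Call:
move_arm --pt "255 -0.029 -0.018 0.002 0.12" --pt "255 -0.058 -0.036 0.004 0.24" --pt "255 -0.087 -0.055 0.006 0.36" --pt "255 -0.116 -0.073 0.008 0.48" --pt "255 -0.145 -0.091 0.01 0.6"

```text
t: 5.22
ee_pos: [611.5, -199.4, 148.4]
orientation: [-1.854, -2.535, 0.001]
ft_force: [1.3, 0.4, -2.9]
width: 49.3
```

```bash
python3 plan.py 638.8 -279.6 130 3.5
```

```text
t 5.2167 pos [ 611.5 -199.4  148.4] yaw 17.6 tilt [-0.001  0.001 -1.   ] F [ 1.29  0.35 -2.94] M [-0.03  0.01 -0.04] w 49.3 q [-0.33  0.55  1.64  0.    0.95 -0.64]
total delta m [-0.0848  0.0017  0.0183] roll 0.247 rows by dist 2.0800222808815327 by roll 1.9736022117125138
```

Call:
move_arm --pt "255 -0.03 0.001 0.005 0.09" --pt "255 -0.06 0.0015 0.01 0.18" --pt "255 -0.085 0.0017 0.015 0.247" --pt "255 -0.085 0.0017 0.018 0.247" --pt "255 -0.085 0.0017 0.018 0.247"

```text
t: 5.63
ee_pos: [638.6, -278.8, 129.4]
orientation: [-2.145, -2.291, 0.001]
ft_force: [-0.9, 1.0, -2.1]
width: 49.5
```

```bash
python3 - <<'E'
from workcell import *
import cv2,numpy as np
s=get_image("scene");t=get_image("top")
A=cv2.resize(s[90:270,340:500],None,fx=2.5,fy=2.5);B=cv2.resize(t[90:270,400:560],None,fx=2.5,fy=2.5)
cv2.imwrite("pics/b3.png",np.hstack([A,B]))
E
python3 plan.py 638.8 -279.6 90 3.5
```

```text
t 5.7333 pos [ 638.7 -277.1  130.5] yaw 3.9 tilt [-0.002  0.001 -1.   ] F [ 0.67 -0.38 -1.62] M [-0.08  0.05  0.05] w 49.4 q [-0.43  0.65  1.52  0.    0.98 -0.49]
total delta m [-0.0026 -0.      0.0405] roll 0.007 rows by dist 0.9733259297696009 by roll 0.05556737465551009
```

View pics/b3.png

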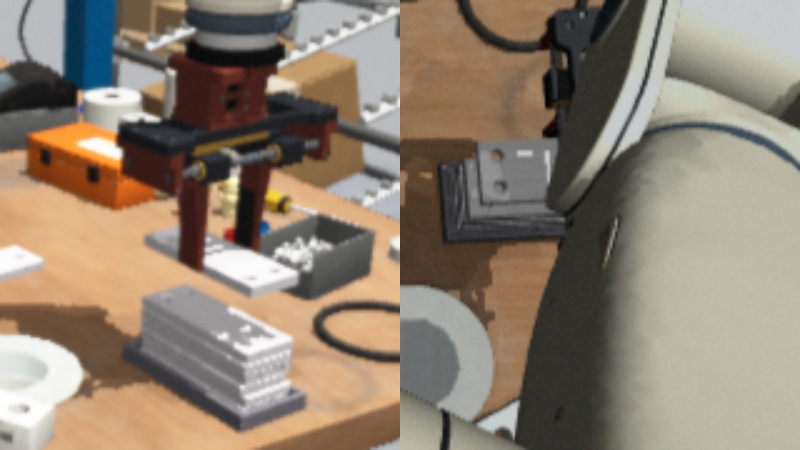

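Left (scene): the held plate hangs level at (225,260) above the pile at (210,325), parallel to it. Right (top): the plate's visible end at (515,170) lies over the pile. Going down, first to about 5–9 mm above.

Call:
move_arm --pt "255 -0.002 0 0.012 0.007" --pt "255 -0.0025 0 0.024 0.007" --pt "255 -0.0025 0 0.034 0.007" --pt "255 -0.0025 0 0.04 0.007" --pt "255 -0.0025 0 0.04 0.007"

```text
t: 6.15
ee_pos: [638.6, -279.5, 89.2]
orientation: [-2.151, -2.285, 0.002]
ft_force: [-0.2, -0.1, -1.6]
width: 49.8
```

```bash
python3 plan.py 638.8 -279.6 81.4 3.5
```

```text
t 6.15 pos [ 638.6 -279.5   89.2] yaw 3.5 tilt [-0.003  0.002 -1.   ] F [-0.15 -0.1  -1.55] M [-0.07  0.09 -0.02] w 49.8 q [-0.43  0.7   1.53  0.    0.91 -0.49]
total delta m [-0.0001  0.0002  0.0078] roll -0.0 rows by dist 0.1864170404657671 by roll 0.0035953234264027856
```

Now small steps, watching the force.

Call:
move_arm --pt "255 0 0 0.001 0" --pt "255 0 0 0.002 0" --pt "255 0 0 0.003 0" --pt "255 0 0 0.004 0" --pt "255 0 0 0.004 0"

```text
t: 6.57
ee_pos: [640.0, -280.7, 87.9]
orientation: [2.154, 2.287, 0.0]
ft_force: [0.2, 0.4, -2.1]
width: 49.6
```

Call:
move_arm --pt "255 0 0 0.0005 0" --pt "255 0 0 0.001 0" --pt "255 0 0 0.0015 0" --pt "255 0 0 0.0015 0"

```text
t: 6.9
ee_pos: [639.9, -280.6, 86.1]
orientation: [-2.154, -2.287, 0.0]
ft_force: [0.2, 0.6, -2.3]
width: 49.8
```

Call:
move_arm --pt "255 0 0 0.0005 0" --pt "255 0 0 0.001 0" --pt "255 0 0 0.0015 0" --pt "255 0 0 0.0015 0"

```text
t: 7.23
ee_pos: [639.9, -280.6, 84.5]
orientation: [-2.154, -2.287, 0.0]
ft_force: [-0.9, 0.8, -0.9]
width: 49.4
```

Call:
move_arm --pt "255 0 0 0.0005 0" --pt "255 0 0 0.001 0" --pt "255 0 0 0.001 0"

```text
t: 7.48
ee_pos: [639.9, -280.5, 83.5]
orientation: [-2.154, -2.287, 0.0]
ft_force: [0.7, -0.1, -1.8]
width: 50.0
```

Call:
move_arm --pt "255 0 0 0.0005 0" --pt "255 0 0 0.001 0" --pt "255 0 0 0.001 0"

```text
t: 7.73
ee_pos: [639.9, -280.5, 82.5]
orientation: [-2.154, -2.287, 0.0]
ft_force: [0.3, -0.2, -2.5]
width: 49.3
```

Call:
move_arm --pt "255 0 0 0.0005 0" --pt "255 0 0 0.001 0" --pt "255 0 0 0.001 0"

```text
t: 7.98
ee_pos: [639.9, -280.5, 81.6]
orientation: [-2.154, -2.287, 0.0]
ft_force: [0.4, -0.5, -1.4]
width: 49.9
```

```bash
python3 plan.py 638.8 -279.6 81.4 3.5
```

```text
t 7.9833 pos [ 639.9 -280.5   81.6] yaw 3.4 tilt [-0.  0. -1.] F [ 0.4  -0.48 -1.36] M [-0.04  0.06  0.02] w 49.9 q [-0.43  0.71  1.53  0.    0.9  -0.49]
total delta m [ 0.001  -0.001   0.0002] roll -0.001 rows by dist 0.03460442816787063 by roll 0.009258654469125105
```

Call:
move_arm --pt "255 0 0 0.0005 0" --pt "255 0 0 0.001 0" --pt "255 0 0 0.001 0"

```text
t: 8.23
ee_pos: [639.9, -280.6, 81.4]
orientation: [-2.154, -2.287, -0.0]
ft_force: [-2.0, 0.5, 4.3]
width: 49.6
```

Call:
move_arm --pt "255 0 0 0.0004 0" --pt "255 0 0 0.0008 0" --pt "255 0 0 0.0008 0"

```text
t: 8.48
ee_pos: [640.0, -280.6, 81.4]
orientation: [2.154, 2.287, -0.0]
ft_force: [-5.1, 2.5, 11.3]
width: 49.5
```

Contact: Fz went from −1.7 to +11 N at TCP z 81.4, just where the measured pile top predicted it. I'll hold briefly, then open.

Call:
move_arm --pt "255 0 0 0 0" --pt "255 0 0 0 0" --pt "255 0 0 -0.0005 0" --pt "255 0 0 -0.0005 0"

```text
t: 8.82
ee_pos: [640.0, -280.6, 81.5]
orientation: [2.154, 2.287, 0.0]
ft_force: [-4.2, 2.2, 8.0]
width: 49.2
```

Call:
move_arm --pt "150 0 0 0 0" --pt "80 0 0 0 0" --pt "0 0 0 0 0" --pt "0 0 0 0 0" --pt "0 0 0 0 0"

```text
t: 9.23
ee_pos: [640.1, -280.6, 80.2]
orientation: [2.154, 2.287, 0.0]
ft_force: [-0.3, 1.6, 0.6]
width: 72.7
```

Call:
move_arm --pt "0 0 0 0 0" --pt "0 0 0 -0.005 0" --pt "0 0 0 -0.012 0" --pt "0 0 0 -0.02 0" --pt "0 0 0 -0.03 0"

```text
t: 9.65
ee_pos: [639.9, -280.6, 111.1]
orientation: [-2.154, -2.287, 0.0]
ft_force: [0.4, 0.8, -0.0]
width: 87.8
```

```bash
python3 plan.py 540 -40 200 50
```

```text
t 9.65 pos [ 639.9 -280.6  111.1] yaw 3.4 tilt [-0.  0. -1.] F [ 0.37  0.79 -0.04] M [-0.06  0.07 -0.01] w 87.8 q [-0.43  0.67  1.52 -0.    0.95 -0.49]
total delta m [ 0.2461 -0.0853 -0.0888] roll -0.813 rows by dist 6.60063285915082 by roll 6.501370681638132
```

Released cleanly. I'll clear the view for a check.

Call:
move_arm --pt "0 0 0 -0.02 0" --pt "0 0.02 -0.007 -0.035 0" --pt "0 0.05 -0.017 -0.04 0" --pt "0 0.085 -0.03 -0.045 0" --pt "0 0.12 -0.042 -0.05 0"

```text
t: 10.07
ee_pos: [590.5, -162.7, 162.0]
orientation: [2.154, 2.284, 0.002]
ft_force: [0.3, -0.0, 0.4]
width: 88.0
```

Call:
move_arm --pt "0 0.035 -0.012 0 0" --pt "0 0.07 -0.024 0 0" --pt "0 0.105 -0.036 0 0" --pt "0 0.14 -0.048 0 0" --pt "0 0.14 -0.048 0 0"

```text
t: 10.48
ee_pos: [531.8, -22.0, 161.2]
orientation: [-2.149, -2.289, 0.0]
ft_force: [-0.2, -0.2, 0.5]
width: 87.4
```

Run:
```python
from workcell import *
import cv2,numpy as np
s=get_image("scene");t=get_image("top");np.save("s4.npy",s);np.save("t4.npy",t)
A=cv2.resize(s[190:270,380:480],None,fx=4,fy=4,interpolation=2);B=cv2.resize(t[130:210,405:505],None,fx=4,fy=4,interpolation=2)
cv2.imwrite("pics/b4.png",np.hstack([A,B]));cv2.imwrite("pics/t4.png",t)
for n in("long_plate","short_plate","long_nest"):
  for c in("top","scene"):
    for d in place_of(c,n)[:2]:print(c,n,np.round(d["location"],1),round(d["conf"],2))
```

```text
top long_plate [ 639.4 -278.9   68.2] 0.71
scene long_plate [ 639.6 -277.7   64.6] 0.96
top short_plate [612.4 300.9  -2.3] 0.51
scene short_plate [598.8  23.4   5.9] 0.92
top long_nest [ 638.5 -282.8    2.8] 0.79
scene long_nest [ 639.2 -279.8   -1.7] 0.72
```

View pics/b4.png

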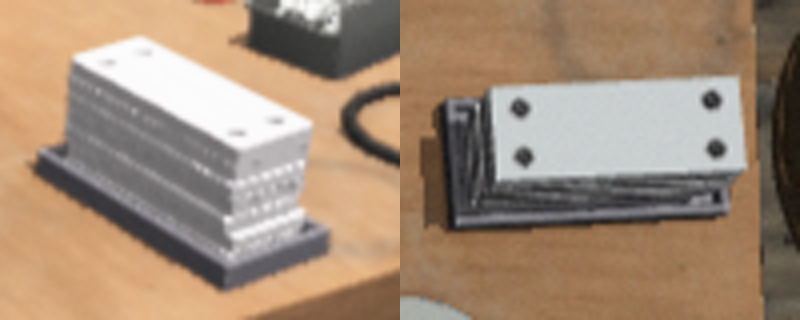

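View pics/t4.png

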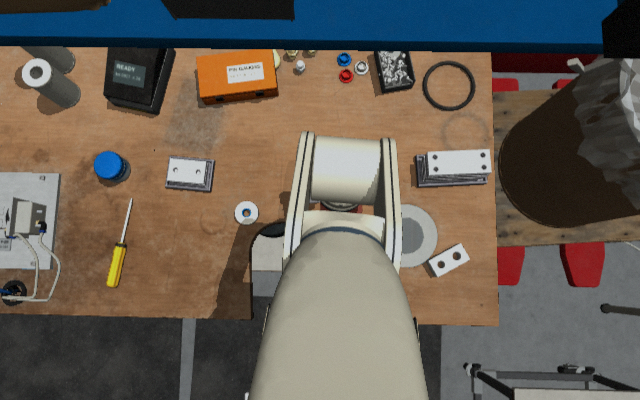

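The pictures show the new plate flat and flush with the pile: scene crop (190,95), top crop (617,130). The arm is clear of everything.

```bash
python3 -c "
from workcell import *
o=get_obs();print(o['t'],o['qvel'].round(3),o['ft_force'].round(2));print(close_job())"
```

```text
10.8833 [ 0.002  0.003  0.004  0.002 -0.001 -0.001] [-0.68  0.38 -0.4 ]
the job is handed in; nothing more can be done
None
```

The long plate is lying on top of the long pile, released, and the job is handed in at about 10.9 s of the 42 s allowed.

- **Measuring:** I worked out the plate's pose and the pile from corners in both camera views. The pile's top came out at about 64.4 mm.
- **Placing:** I gripped the plate across its 50 mm width, carried it over and lowered it in steps of about 1 mm. It touched at TCP z = 81.4 mm, where that measurement predicted. The measured vertical force rose from about −1.7 N to +11 N, well under the 60 N limit. I held it there briefly, opened the gripper and backed away.
- **Position check:** The last pictures show the plate flat and flush with the pile. `place_of` puts it 1–4 mm from the nest's centre in plan and 65–68 mm high.
- **Short plate:** The scene camera puts it at (599, 23), against (597, 24) at the start, so it has not moved beyond measurement error.
- **Disagreement:** The top camera reported the short plate at (612, 301) with low confidence (0.51). That is the short nest's position: the arm was hiding the loose plate from that camera, so I went by the scene view.
- **Arm at hand-in:** It was at rest, clear of everything, with only noise-level force on the tool.

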